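Spread the bearing circlip over the banding-wheel axle

ROBOT

A 6-joint arm with a two-finger parallel gripper is mounted at the origin on the work surface. World frame = base frame: x ahead of the robot, y to its left, z up, the work surface at z = 0. Lengths are in m, angles in degrees, forces in N, time in s.
With the tool pointing down it reaches from about 0.4 to 0.825 m from the base axis. Payload 7 kg.
Tool frame: the origin (TCP) lies on the centre line of the jaws, within the pads' length; the fingertips stand 8 mm ahead of it and the grasp point (between the pads) lies 11 mm behind it; z points along the fingers, y is the line along which they close (so a half turn about z gives the same grasp; the last joint's range is limited). The gripper opens to 88 mm and grips with 3 to 60 N. Pads are 19 mm wide; open, the fingers measure 130 mm over their backs; the gripper's body (78 mm by 193 mm) begins 47 mm behind the grasp point.
Start: joints at [88.241, 20.546, 0.682, 0, -70.136, -16.507], TCP at [0.212, 0.641, 0.209] pointing down, gripper open.
Joint ranges: [-176.03, 176.03], [-82.01, 121.73], [-58.28, 71.71], [-173.87, 95.51], [-174.79, -0.11], [-173.66, 173.66]. Speed limits (degrees/s): [136.94, 136.94, 172.46, 180, 180, 180].

INTERFACE

Orientations are given as [roll, pitch, yaw] about the fixed x, y, z axes, in that order (R = Rz(yaw) Ry(pitch) Rx(roll)).
In Python, from plant import ctrl, vision gives the robot as it stands. The module is installed in compiled form; this text tells all that it offers.
- The arm moves only by the tool move_arm, never from a script. Its argument "moves" is one flat list of numbers, 7 for each row, row after row: the finger opening in cm, from 0 to 8.76, then the shift along the tool's x, y, z in cm, then the turn, a rotation vector about the tool's x, y, z in rad. A call has 1 to 8 rows; each row shifts and turns the commanded pose from where the row before left it, along the tool's axes as they then stand; what a row does not reach is not made up. A row lasts 1/10 s, in which the tool goes at most 50 mm and 8.59 degrees, less where a joint would pass 70% of its speed; a pose out of reach is approached as far as the arm can. A call with a gripper value outside its range is refused whole. The fingers move at their own pace and stop on an object; the grip force is fixed at half the most. Time passes only in rows, so rows that do not move let the fingers close. It gives the time, the measured TCP pose, the force, the opening and the grip force at its end, in the units of the state.
- ctrl.get_obs(): the state, without advancing time (a new reading comes with each control period).
- vision.snapshot(name): name is "scene" or "side" or "wrist"; returns (picture, depth): 420x560x3 uint8, red, green, blue; 420x560 float32, m along the optical axis (not along the pixel's ray), 0 where there is no reading.
- vision.camera_model(name): a dict with "vertical_fov" (degrees; the focal length in pixels is half the picture's height over the tangent of half this angle, whatever the lens; pixels are square), "cx", "cy" (the principal point, pixels), "cam_to_world" (4x4, takes a point from camera to world coordinates). Camera axes: x right, y down, z forward; pixel columns grow to the right and rows downward; lengths in m; the calibration is good to about 2 mm. A picture is of the moment at which its call begins: read the wrist's pose just before it. camera_model takes no time and is no camera call; for the wrist camera it gives the pose at the moment of the call.
- ctrl.close_job(): hands the job in; it is judged then, once.
The state is a dict: "clock": time; "joint_pos": joint angles; "qvel": joint speeds; "tau": joint torques, N m; "tool_pos": TCP position; "orientation": TCP orientation; "force": force on the tool from outside, world axes, zero at the start; "moment": the same for the moment, N m; "opening": finger opening in m; "gripper_force": force on a finger pad.
Only numpy, scipy, OpenCV 4.12 (cv2) and the standard library are available. Lean on these libraries where they do the work, as an engineer would, in place of code of your own. Each camera call takes 0.05 s, during which the arm holds its last target. There are 200 camera calls.

TASK

The clay studio's banding wheel is being put back together. Take the circlip pliers out of the tool block, put their two tips into the lug holes of the retaining ring lying on the round bat, squeeze the handles to spread the ring, lift it above the stub axle and slide it down to the groove just above the washer, without forcing it and without touching the ring with the gripper's fingers. Finish while still holding the pliers squeezed, with the ring spread, level and centred round the groove and not pressed on the washer: do not let it snap in and do not let go; leave the clay butterflies, the grease tin and the beaker alone.

Things in the scene. Friction and masses are not known exactly. Their poses are not given: they have to be found in the camera images.
- pliers: Steel circlip pliers with black rubber grips, about 130 mm long, 0.13 kg, standing upright in the tool block, tips down. Origin on the joint pin; z up towards the handles; y from handle to handle (left half on +y); x square to the flat side. The joint block (36 x 10 x 12 mm in y, x, z, round the origin) rests on the tool block; below it are the jaws and two round pins.
- pliers_grip (a point): Grip point midway between the handles, 40 mm above the pliers' origin. The handles, 13 mm wide in x, stand from 15 to 65 mm above the origin; their bowed grips are at most 42 mm wide over the outsides at rest, 40 mm when pressed in just enough to hold (joint 0.02; the faces are then parallel), 32 mm fully squeezed. A light hold carries the pliers without spreading the tips.
- pliers_left (a joint): Swing of each half of the pliers in rad (both move alike): 0 at rest, 0.17 fully squeezed against the stop screw. Squeezing the handles drives the tips APART (external circlip pliers). A spring opens the handles with about 10 N; with the ring spread on the tips, about 30 N of grip reach the stop.
- pliers_tips (a point): Midway between the ends of the two pins, 64 mm below the pliers' origin. Pins: 3 mm thick, round ends, 4 mm long below the jaws' flat shoulders (8 x 8 mm), which come to rest on the lugs, standing at plus and minus y: 5 mm at rest, 6.2 mm in the light hold (40 mm over the handles), 15.8 mm fully squeezed. At rest their ends are 1.4 mm below this point.
- circlip: Plain spring-steel retaining ring, 4 mm thick, about 57 mm across, 15 g, lying flat on the bat. Origin on its underside at the centre of the bore (when spread); z up; x points to the gap with the two lugs. Its arms flex at the back; at rest the bore is 37 mm, too small for the 40 mm axle.
- circlip_left (a joint): Opening of the ring's left (+y) arm in rad: 0 at rest; from about 0.09 the bore clears the 40 mm axle, at 0.145 it is a 44 mm circle. The pliers fully squeezed give 0.11 to 0.15. Sprung: about 6 N at the lugs when open, so that it hangs on spread pins by friction.
- circlip_right (a joint): The same for the right (-y) arm.
- hole_left (a point): Centre of the upper mouth of the 6 mm through hole in the ring's left lug (12 mm across); at rest 25.2 mm ahead (x) and 6.4 mm to the left (y) of the ring's centre.
- hole_right (a point): The same for the right lug; the two holes are 12.7 mm apart at rest and about 26 mm apart when spread.
- axle: Base of a banding wheel, fixed: cast-iron foot 170 mm across with an upright steel stub axle, 40 mm in diameter, top 97 mm above the table, top edge chamfered 3 mm. On it sit a bearing (68 mm across, top at 72 mm) and a washer (49 mm across, top at 75 mm). Origin at the centre of the foot's underside, z up.
- axle_groove (a point): Point on the axle's axis at mid-height of the ring groove, 77.5 mm above the foot's underside. The groove is 37 mm in diameter and 5 mm wide, from 75 to 80 mm, straight above the washer.
- tool_block: Wooden tool block 60 x 170 x 70 mm, fixed, long side along its y. Origin at the centre of its underside. The pliers stand in a slot (12 x 28 mm, 67 mm deep) at y = -40 mm; two clay tools up to 122 mm above the table stand at y = +45 and +70 mm.
- bat: Round wooden throwing bat, 150 mm across and 15 mm thick, fixed; the ring lies on it. Origin at the centre of its underside.
- clay_butterfly: Bystander: flat clay butterfly about 95 x 165 x 10 mm, still drying, to be left alone. Origin at the centre of its underside.
- grease_tin: Bystander: closed aluminium tin, 60 mm across, 45 mm high. Origin at the centre of its underside.
- beaker: Bystander: white ceramic beaker, 72 mm across, 85 mm high. Origin at the centre of its underside.
There are look-alikes about, which are no part of the job. There is more than one size of the pliers; the job needs the smallest.

How it is judged (in metres and radians):
On the way, in this order (a step that is already met when the one before it is completed fails the run):
1. the pliers are lifted clear out of the tool block by the gripper (z of pliers_tips in the frame of tool_block above 0.075 m and contact force between the fingers and pliers above 1 N), for 0.1 s.
2. the ring hangs spread on the tips of the held pliers, higher than the axle's top (contact force between the fingers and pliers above 1 N and contact force between the fingers and circlip below 0.1 N and value of joint each of circlip_left, circlip_right above 0.09 rad and contact force between pliers and circlip above 0.5 N and z of circlip in the frame of axle above 0.099 m), for 0.1 s.
At the end, for the whole second after the job is handed in: The gripper (over 1 N) still holds the squeezed pliers; the ring hangs on their tips, both arms open over 0.09 rad, its mid-plane within 1.75 mm of the groove's, centred within 3 mm, level within 6 degrees, still, pressing under 5 N on axle or washer (pliers under 3 N); fingers off the ring (contact force between the fingers and pliers above 1 N and contact force between the fingers and circlip below 0.1 N and value of joint each of circlip_left, circlip_right above 0.09 rad and contact force between pliers and circlip above 0.5 N and horizontal distance between circlip and axle_groove below 0.003 m and z of circlip in the frame of axle_groove between -0.00375 and -0.00025 m and angle between circlip's own z axis and vertical below 0.1 rad and contact force between circlip and axle below 5 N and contact force between pliers and axle below 3 N and linear speed of each of circlip, pliers below 0.01 m/s); the arm keeps its last pose, push and grip.
It fails at once if a bystander (butterfly, tin or beaker) is pushed more than 10 mm (distance of any of clay_butterfly, grease_tin, beaker from where it was at the start of the episode above 0.01 m).
It fails at once if the ring is forced against the axle with more than 20 N (contact force between circlip and axle above 20 N).
It fails at once if the fingers take the ring itself (contact force between the fingers and circlip above 1 N).
It also fails if it takes over 62 s, if anything falls off the work surface, if the arm or the gripper's body presses on something with over 40 N, if the wrist force passes 120 N, or if a joint passes its speed limit or range.

## Working session

There is one attempt and no reset: what is moved stays moved. The work goes in short steps, Python scripts to look and compute and a tool call to move; the robot and the scene stay as the last step left them, time stands still between calls to the robot, and variables do not carry over. Pictures are saved under pics/ and viewed, at most 10 in all, crops included, and the job is handed in when it is done.

Besides the shell and the picture viewer there is one more tool, called after ">>>" by a JSON object that holds its "fn" and its "kwargs". move_arm: Moves the arm, as the interface text tells. Its arguments: {"type":"object","properties":{"moves":{"type":"array"}},"required":["moves"]}

```bash
mkdir -p pics; cat > h.py <<'E'
import numpy as np, cv2
from plant import ctrl, vision
def snap(n):
    m=vision.camera_model(n); p,d=vision.snapshot(n); return p,d,m
def K(m):
    f=210/np.tan(np.radians(m["vertical_fov"])/2); return f,m["cx"],m["cy"]
def cloud(d,m):
    f,cx,cy=K(m); v,u=np.mgrid[0:d.shape[0],0:d.shape[1]]
    P=np.stack([(u-cx)/f*d,(v-cy)/f*d,d],-1); T=np.array(m["cam_to_world"]); return P@T[:3,:3].T+T[:3,3]
def onplane(uv,z,m):
    f,cx,cy=K(m); uv=np.atleast_2d(np.array(uv,float)); T=np.array(m["cam_to_world"])
    r=np.c_[(uv[:,0]-cx)/f,(uv[:,1]-cy)/f,np.ones(len(uv))]@T[:3,:3].T
    return T[:3,3]+r*((z-T[2,3])/r[:,2])[:,None]
def proj(X,m):
    f,cx,cy=K(m); T=np.array(m["cam_to_world"]); c=(np.atleast_2d(X)-T[:3,3])@T[:3,:3]
    return np.c_[cx+f*c[:,0]/c[:,2],cy+f*c[:,1]/c[:,2]]
E
python3 - <<'E'
from h import *
ims=[]
for n in("scene","side","wrist"):
    p,d,m=snap(n); np.savez(f"{n}0.npz",p=p,d=d,T=m["cam_to_world"]); print(n,m["vertical_fov"],m["cx"],m["cy"],np.round(np.array(m["cam_to_world"]),3).tolist(),d.min(),d.max())
    cv2.imwrite(f"pics/{n}0.png",p[...,::-1])
    ims.append(p)
o=ctrl.get_obs();print(o)
cv2.imwrite("pics/a.png",cv2.resize(np.hstack(ims[:2]),(800,300))[...,::-1])
E
```

```text
scene 53.562589970156644 280.29542970287406 207.00672581530947 [[-0.349, 0.752, -0.559, 1.259], [0.937, 0.269, -0.224, 0.266], [-0.018, -0.602, -0.798, 1.121], [0.0, 0.0, 0.0, 1.0]] 0.0 3.8097312
side 51.37203778765165 283.3471678362216 204.55873018877062 [[0.993, -0.077, 0.091, 0.454], [-0.118, -0.724, 0.68, -0.775], [0.014, -0.686, -0.728, 0.867], [0.0, 0.0, 0.0, 1.0]] 0.0 2.976266
wrist 63.87034457914819 284.0473379796745 205.71015720924103 [[-0.315, -0.915, -0.253, 0.279], [-0.949, 0.304, 0.083, 0.618], [0.001, 0.266, -0.964, 0.383], [0.0, 0.0, 0.0, 1.0]] 0.0 1.3344405
{'clock': 0.15, 'joint_pos': array([ 8.82413800e+01,  2.05798750e+01,  6.43416578e-01, -1.35160798e-02,
       -7.01343937e+01, -1.65061248e+01]), 'qvel': array([-0.01357388, -0.16722146,  0.18360496,  0.13044202,  0.02172768,
       -0.01202867]), 'tau': array([-9.09370410e-04, -5.83274388e+01,  2.93292600e+01,  7.00125217e+00,
        8.84044392e-03, -1.12015091e-04]), 'tool_pos': array([0.21147085, 0.64059395, 0.2078472 ]), 'orientation': array([ 1.79928457e+02, -7.94802315e-03, -1.82693406e+01]), 'force': array([-0.42248889, -0.62453406, -0.74527043]), 'moment': array([ 0.0075077 ,  0.02429116, -0.04608237]), 'gripper_force': 0.0, 'opening': 0.0877973040720249}
```

View pics/scene0.png

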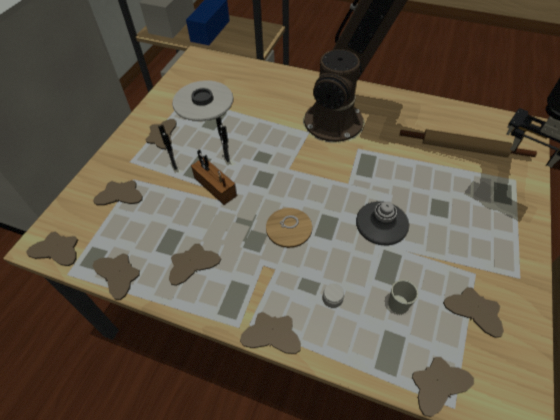

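View pics/side0.png

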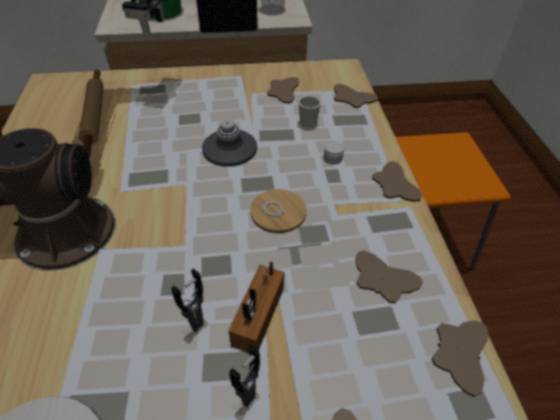

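The scene camera shows the axle at (382,220), the bat with the ring at (289,225) and the tool block at (214,180). There are three pairs of pliers: a large pair standing at (168,147), another at (222,137), and a small pair in the block at about (204,160). The rings are one on the bat at (289,222) and one on the white plate at (202,96), which is the look-alike. The pair in the block and the ring on the bat fit the description. I'll measure them and confirm in enlarged crops.

```bash
python3 - <<'E'
from h import *
S=[]
for n in("scene","side"):
    z=np.load(n+"0.npz"); m=vision.camera_model(n); P=cloud(z["d"],m); S.append((z["p"],z["d"],m,P))
    hsv=cv2.cvtColor(z["p"],cv2.COLOR_RGB2HSV)
    # axle
    x0,y0=((382,220) if n=="scene" else (229,135))
    w=P[y0-40:y0+40,x0-40:x0+40].reshape(-1,3); c0=z["p"][y0-40:y0+40,x0-40:x0+40].reshape(-1,3)
    for lo,hi in((.094,.1),(.069,.0735),(.074,.077)):
        q=w[(w[:,2]>lo)&(w[:,2]<hi)]
        if len(q)>5: print(n,"axle",lo,len(q),q.mean(0).round(4),((q.max(0)+q.min(0))/2).round(4),(q.max(0)-q.min(0)).round(4))
    # block
    x0,y0=((214,178) if n=="scene" else (258,305))
    w=P[y0-50:y0+50,x0-50:x0+50].reshape(-1,3)
    q=w[(w[:,2]>.064)&(w[:,2]<.074)]; r=cv2.minAreaRect((q[:,:2]*1000).astype(np.float32)); print(n,"block",len(q),q[:,2].mean(),r)
    x0,y0=((289,226) if n=="scene" else (279,210))
    w=P[y0-35:y0+35,x0-35:x0+35].reshape(-1,3)
    q=w[(w[:,2]>.010)&(w[:,2]<.024)]; print(n,"bat",len(q),np.median(q[:,2]),cv2.minEnclosingCircle((q[:,:2]*1000).astype(np.float32)))
def crop(p,x0,y0,x1,y1,W,H): return cv2.resize(p[y0:y1,x0:x1],(W,H),interpolation=cv2.INTER_CUBIC)
a,b=S[0][0],S[1][0]
C=np.vstack([np.hstack([crop(a,150,110,250,210,400,300),crop(a,255,195,325,250,400,300)]),np.hstack([crop(b,170,255,300,355,400,300),crop(b,240,180,320,240,400,300)])])
C=np.clip(C.astype(float)*1.5,0,255).astype(np.uint8)
cv2.imwrite("pics/c1.png",C[...,::-1])
E
```

```text
scene axle 0.094 64 [0.4283 0.2869 0.096 ] [0.4289 0.2865 0.0963] [0.0331 0.0369 0.0046]
scene axle 0.069 98 [0.4368 0.2855 0.071 ] [0.4303 0.2869 0.0712] [0.059  0.0661 0.0045]
scene axle 0.074 26 [0.4402 0.2882 0.075 ] [0.4392 0.2831 0.0756] [0.0446 0.0559 0.0029]
scene block 558 0.06841150969681467 ((418.7284851074219, -321.94378662109375), (262.02716064453125, 156.55104064941406), 70.91107940673828)
scene bat 1300 0.013621960050501425 ((549.181884765625, 6.668773174285889), 76.91722106933594)
side axle 0.094 76 [0.4249 0.2834 0.098 ] [0.4259 0.2843 0.0972] [0.038  0.0343 0.0055]
side axle 0.069 55 [0.4284 0.2721 0.0714] [0.4258 0.2798 0.0712] [0.0653 0.0573 0.0044]
side axle 0.074 82 [0.4245 0.2734 0.0752] [0.4247 0.2775 0.0755] [0.0625 0.0551 0.003 ]
side block 1708 0.07102834913791495 ((468.22979736328125, -294.7627868652344), (171.33604431152344, 60.86748123168945), 63.989830017089844)
side bat 1895 0.016823093541195155 ((545.310302734375, 6.804325103759766), 76.32998657226562)
```

View pics/c1.png

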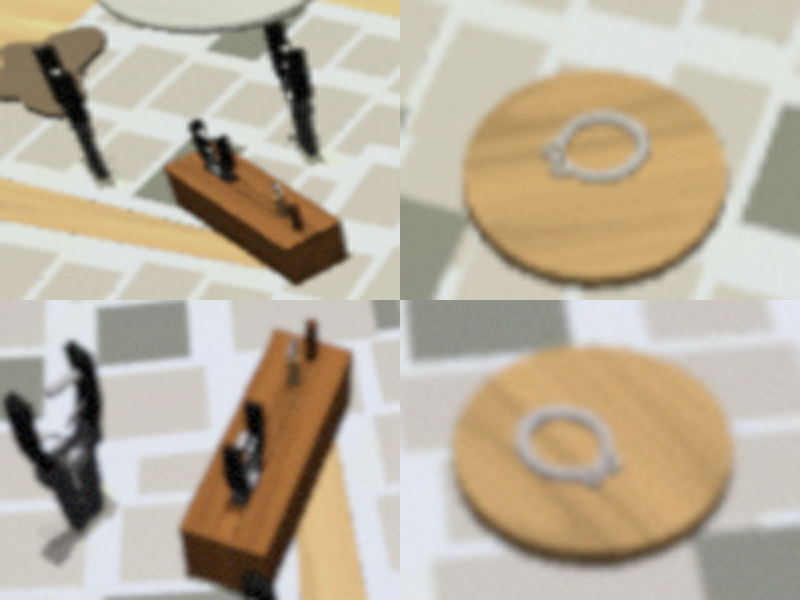

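The crops confirm it. The smallest pliers stand in the tool block, side view (245,305), with the clay tools at its far end. The bare ring lies on the bat with its lugs towards +x/-y, and the two large pairs stand free on the table. I'll move over the axle, then the bat, and measure each with the wrist camera on the way.

>>> {"fn": "move_arm", "kwargs": {"moves": [8.7,3.55,3.3,0,0,0,0,8.7,3.55,3.3,0,0,0,0,8.7,3.55,3.3,0,0,0,0,8.7,3.55,3.3,0,0,0,0,8.7,3.55,3.3,0,0,0,0,8.7,3.55,3.3,0,0,0,0,8.7,3.55,3.3,0,0,0,0,8.7,3.55,3.3,0,0,0,0]}}

```text
clock: 0.95
tool_pos: [0.3989, 0.2994, 0.2087]
orientation: [-180.0, -0.0, -18.2]
force: [1.1, 0.2, 0.5]
opening: 0.087
gripper_force: 0.0
```

```bash
python3 - <<'E'
from h import *
for i in range(2):
    p,d,m=snap("wrist")
o=ctrl.get_obs();print(o["tool_pos"],o["orientation"],np.abs(o["qvel"]).max())
np.savez("w_axle.npz",p=p,d=d,T=m["cam_to_world"]); cv2.imwrite("pics/w_axle.png",p[...,::-1])
P=cloud(d,m).reshape(-1,3); A=np.array([.427,.285])
s=P[np.hypot(*(P[:,:2]-A).T)<.06]
for lo,hi in((.093,.101),(.0685,.0735),(.0735,.078)):
    q=s[(s[:,2]>lo)&(s[:,2]<hi)]
    if len(q)>5: print(lo,len(q),np.median(q[:,2]),cv2.minEnclosingCircle((q[:,:2]*1000).astype(np.float32)))
# pliers/decoys: dark points from side & scene
for n in("scene","side"):
    z=np.load(n+"0.npz"); P=cloud(z["d"],vision.camera_model(n)); v=z["p"].max(-1)
    k=(v<70)&(P[...,2]>.03)&(P[...,2]<.3)&(P[...,1]<-.15)&(P[...,0]>.1)&(P[...,0]<.8)&(z["d"]>0)
    nn,l,st,c=cv2.connectedComponentsWithStats(k.astype(np.uint8))
    for i in range(1,nn):
        if st[i,4]>25: q=P[l==i]; print(n,c[i].round(),st[i,4],q.min(0).round(3),q.max(0).round(3),np.median(q,0).round(3))
E
```

```text
[0.39977223 0.2968753  0.20867014] [ 1.79965457e+02  4.83206618e-03 -1.85113986e+01] 4.4246728301297
0.093 1566 0.09563958692955835 ((425.2159423828125, 286.0050048828125), 19.858814239501953)
0.0685 2043 0.07101578697775596 ((425.1823425292969, 286.0176086425781), 33.91703796386719)
0.0735 351 0.07410096703828106 ((425.1426696777344, 285.9010009765625), 24.435840606689453)
scene [24. 63.] 4134 [ 0.1   -1.238  0.03 ] [ 0.477 -1.211  0.3  ] [ 0.247 -1.224  0.15 ]
scene [223. 136.] 227 [ 0.313 -0.333  0.031] [ 0.367 -0.282  0.187] [ 0.352 -0.298  0.136]
scene [167. 143.] 211 [ 0.416 -0.499  0.031] [ 0.465 -0.444  0.188] [ 0.452 -0.458  0.147]
scene [203. 161.] 126 [ 0.416 -0.356  0.067] [ 0.468 -0.307  0.142] [ 0.454 -0.331  0.104]
scene [215. 186.] 277 [ 0.457 -0.384  0.03 ] [ 0.533 -0.206  0.072] [ 0.503 -0.259  0.05 ]
scene [222. 181.] 40 [ 0.487 -0.256  0.07 ] [ 0.511 -0.228  0.111] [ 0.504 -0.235  0.088]
side [271. 270.] 40 [ 0.498 -0.24   0.071] [ 0.504 -0.232  0.111] [ 0.501 -0.237  0.089]
side [191. 301.] 731 [ 0.311 -0.337  0.03 ] [ 0.363 -0.287  0.19 ] [ 0.338 -0.314  0.116]
side [250. 357.] 1236 [ 0.406 -0.501  0.03 ] [ 0.526 -0.243  0.19 ] [ 0.443 -0.461  0.095]
side [249. 307.] 292 [ 0.435 -0.353  0.06 ] [ 0.464 -0.28   0.145] [ 0.45  -0.335  0.11 ]
```

View pics/w_axle.png

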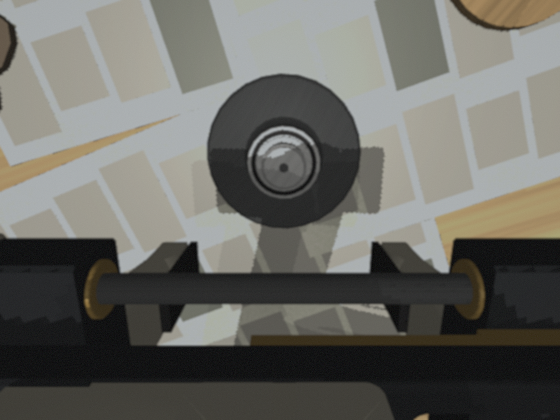

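The axle is at (425.2, 286.0), and the fitted radii of 19.9, 24.4 and 33.9 mm match the axle, washer and bearing. The picture shows the axle at pixel (283,160), with the fingers at the left and right near row 290. Next is the view over the bat.

>>> {"fn": "move_arm", "kwargs": {"moves": [8.7,2.6,2.75,0,0,0,0,8.7,2.6,2.75,0,0,0,0,8.7,2.6,2.75,0,0,0,0,8.7,2.6,2.75,0,0,0,0,8.7,2.6,2.75,0,0,0,0,8.7,2.6,2.75,0,0,0,0,8.7,2.6,2.75,0,0,0,0,8.7,1.5,2.75,0,0,0,0]}}

```text
clock: 1.85
tool_pos: [0.5176, 0.0293, 0.2083]
orientation: [180.0, 0.0, -18.3]
force: [-0.4, 0.5, 0.0]
opening: 0.0872
gripper_force: 0.0
```

```bash
cat > ring.py <<'E'
from h import *
for i in range(4): p,d,m=snap("wrist")
o=ctrl.get_obs();print(o["tool_pos"],o["orientation"],np.abs(o["qvel"]).max())
np.savez("w_ring.npz",p=p,d=d,T=m["cam_to_world"]); cv2.imwrite("pics/w_ring.png",p[...,::-1])
P=cloud(d,m); hsv=cv2.cvtColor(p,cv2.COLOR_RGB2HSV)
bat=(np.hypot(P[...,0]-.547,P[...,1]-.007)<.068)&(P[...,2]<.03)&(P[...,2]>.005)
k=bat&(hsv[...,1]<70)
k=k.astype(np.uint8); n,l,st,c=cv2.connectedComponentsWithStats(k); i=1+np.argmax(st[1:,4]); k=(l==i).astype(np.uint8)
print(c[i],st[i]); ys,xs=np.nonzero(k); X=onplane(np.c_[xs,ys],.018,m)[:,:2]
print("z med",np.median(P[k>0][:,2]))
cs,h=cv2.findContours(k,cv2.RETR_CCOMP,cv2.CHAIN_APPROX_NONE)
for cc,hh in zip(cs,h[0]):
    if len(cc)<10: continue
    Y=onplane(cc[:,0],.018,m)[:,:2]*1000; print("contour",len(cc),hh[3],cv2.minEnclosingCircle(Y.astype(np.float32)),cv2.contourArea(Y.astype(np.float32)),Y.mean(0))
x0,y0,w,hh=st[i][:4]; s=p[max(y0-10,0):y0+hh+10,max(0,x0-10):x0+w+10]
print("crop origin",x0-10,y0-10,s.shape); cv2.imwrite("pics/ringc.png",cv2.resize(s,None,fx=6,fy=6,interpolation=cv2.INTER_CUBIC)[...,::-1])
cv2.imwrite("pics/ringk.png",cv2.resize(k*255,None,fx=1,fy=1))
E
python3 ring.py
```

```text
[0.51661887 0.03020201 0.20828242] [ 1.79988317e+02  2.41450584e-02 -1.83639228e+01] 1.5891673125115329
[301.35378323 159.11860941] [277 131  48  55 978]
z med 0.017458866256706118
contour 149 -1 ((531.914306640625, 3.7821996212005615), 31.00413703918457) 2199.8872702891676 [532.46706152   3.81133969]
contour 103 0 ((531.0463256835938, 4.721466064453125), 22.01064682006836) 1167.3781943210888 [531.45755495   5.53417304]
contour 11 0 ((542.2607421875, -18.268625259399414), 2.7404417991638184) 16.39112911070697 [542.10661911 -17.96677897]
contour 14 0 ((551.943603515625, -10.065069198608398), 2.957736015319824) 22.268279672935023 [552.02974726 -10.11838258]
crop origin 267 121 (75, 68, 3)
```

The lug holes are at (542.2,-18.1) and (552.0,-10.1), 12.6 mm apart against 12.7 specified. Their midpoint is 25 mm from the bore centre, at z about 0.018. That puts the ring's y axis at about 39.5°. Now on to the pliers.

>>> {"fn": "move_arm", "kwargs": {"moves": [8.7,0.3,4.5,0,0,0,0,8.7,0.3,4.5,0,0,0,0,8.7,0.3,4.5,0,0,0,0,8.7,0.3,4.5,0,0,0,0,8.7,0.3,4.5,0,0,0,0,8.7,0.3,4.5,0,0,0,0,8.7,0.3,4.5,0,0,0,0,8.7,0,4.5,0,0,0,0.134]}}

```text
clock: 2.85
tool_pos: [0.424, -0.3184, 0.2088]
orientation: [-180.0, -0.0, -25.9]
force: [1.1, 0.0, -0.5]
opening: 0.087
gripper_force: 0.0
```

```bash
cat > pl.py <<'E'
from h import *
for i in range(5): p,d,m=snap("wrist")
o=ctrl.get_obs();print(o["tool_pos"],o["orientation"],np.abs(o["qvel"]).max())
np.savez("w_pl.npz",p=p,d=d,T=m["cam_to_world"]); cv2.imwrite("pics/w_pl.png",p[...,::-1])
P=cloud(d,m); q=P.reshape(-1,3)
A=np.array([.47,-.295])
b=q[(q[:,2]>.064)&(q[:,2]<.073)&(np.hypot(*(q[:,:2]-A).T)<.12)&(q[:,0]>.38)]
print("block",len(b),np.median(b[:,2]),cv2.minAreaRect((b[:,:2]*1000).astype(np.float32)))
k=(P[...,2]>.085)&(P[...,2]<.16)&(np.hypot(P[...,0]-.452,P[...,1]+.332)<.04)
h=P[k]; print("handles",len(h),h.min(0),h.max(0),cv2.minAreaRect((h[:,:2]*1000).astype(np.float32)))
for lo,hi in((.085,.1),(.1,.115),(.115,.13),(.13,.16)):
    t=h[(h[:,2]>lo)&(h[:,2]<hi)]
    if len(t)>5:print(lo,len(t),cv2.minAreaRect((t[:,:2]*1000).astype(np.float32)))
E
python3 pl.py
```

```text
[ 0.42405428 -0.31717036  0.20841845] [-1.79990040e+02  1.25795289e-02 -2.58933601e+01] 1.340936614724651
block 10109 0.06878914473481895 ((468.19635009765625, -295.3114013671875), (169.98080444335938, 59.12199020385742), 63.97085952758789)
handles 804 [ 0.4365959  -0.35213226  0.0851136 ] [ 0.46494958 -0.31074278  0.14215317] ((450.61126708984375, -331.197998046875), (41.124046325683594, 13.070451736450195), 64.19864654541016)
0.085 145 ((450.7222595214844, -331.0955810546875), (34.2115364074707, 12.772481918334961), 63.86664581298828)
0.1 134 ((451.13629150390625, -331.3441162109375), (40.37282943725586, 11.650504112243652), 63.85956954956055)
0.115 182 ((452.1748962402344, -331.9395751953125), (41.12517166137695, 9.33981704711914), 64.0157470703125)
0.13 343 ((450.5979309082031, -331.155517578125), (40.29578399658203, 13.00943660736084), 64.19864654541016)
```

View pics/w_pl.png

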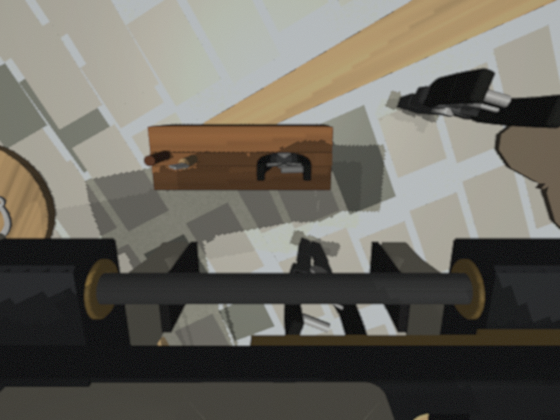

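The picture shows the pliers' handles at about (285,165) in the block and a decoy at (450,95), clear of the gripper's body. The pliers are at (450.6,-331.2), yaw 64°, and the block's geometry agrees to within 0.1 mm. Grasp them now.

>>> {"fn": "move_arm", "kwargs": {"moves": [8.7,3.0,0.1,0,0,0,0.002,8.7,0,0,3.0,0,0,0,8.7,0,0,3.0,0,0,0,8.7,0,0,3.0,0,0,0,8.7,0,0,1.3,0,0,0,4.0,0,0,0,0,0,0,4.0,0,0,0,0,0,0,4.0,0,0,0,0,0,0]}}

```text
clock: 3.9
tool_pos: [0.4516, -0.332, 0.1073]
orientation: [-180.0, -0.2, -26.0]
force: [-0.9, 0.0, 0.3]
opening: 0.0682
gripper_force: 0.0
```

>>> {"fn": "move_arm", "kwargs": {"moves": [4.0,0,0,0,0,0,0,4.0,0,0,0,0,0,0,4.0,0,0,0,0,0,0,4.0,0,0,0,0,0,0,4.0,0,0,0,0,0,0,4.0,0,0,0,0,0,0,4.0,0,0,0,0,0,0]}}

```text
clock: 4.6
tool_pos: [0.4508, -0.3321, 0.1061]
orientation: [180.0, -0.1, -26.0]
force: [0.5, 0.8, 4.6]
opening: 0.0404
gripper_force: 9.9
```

>>> {"fn": "move_arm", "kwargs": {"moves": [4.0,0,0,0,0,0,0,4.0,0,0,-0.5,0,0,0,4.0,0,0,-1.5,0,0,0,4.0,0,0,-2.5,0,0,0,4.0,0,0,-2.5,0,0,0,4.0,0,0,-2.0,0,0,0,4.0,0,0,-1.5,0,0,0,4.0,0,0,0,0,0,0]}}

```text
clock: 5.4
tool_pos: [0.451, -0.3323, 0.2124]
orientation: [-180.0, -0.2, -26.1]
force: [0.3, -0.2, -1.7]
opening: 0.0402
gripper_force: 8.5
```

```bash
cat > tips.py <<'E'
from h import *
import sys
for i in range(3): p,d,m=snap("wrist")
o=ctrl.get_obs();print(o["tool_pos"],o["orientation"],o["opening"],o["gripper_force"],np.abs(o["qvel"]).max())
n=sys.argv[1]; cv2.imwrite(f"pics/{n}.png",p[...,::-1])
from scipy.spatial.transform import Rotation as R
Rt=R.from_euler("xyz",o["orientation"],degrees=True).as_matrix(); t=o["tool_pos"]
P=cloud(d,m); L=(P-t)@Rt  # tool frame
np.savez(n+".npz",p=p,d=d,T=m["cam_to_world"],L=L)
k=(np.abs(L[...,0])<.03)&(np.abs(L[...,1])<.03)&(L[...,2]>.0)&(L[...,2]<.1)&(d>0)
for lo in np.arange(.0,.1,.008):
    q=L[k&(L[...,2]>lo)&(L[...,2]<lo+.008)]
    if len(q)>3: print(round(lo,3),len(q),(q.min(0)*1000).round(1),(q.max(0)*1000).round(1))
print("expected tips px",proj(t+Rt@np.array([[0,-.0062,.093],[0,.0062,.093],[0,0,.07]]).T.T[0],m),[proj(t+Rt@np.array(v),m).round(1).tolist() for v in([0,-.0062,.093],[0,.0062,.093],[0,0,.029])])
E
python3 tips.py tp
```

```text
[ 0.44955015 -0.3314274   0.20928846] [-1.79983996e+02  1.13024076e-01 -2.60747331e+01] 0.040275998542775034 8.528733476414345 0.5343192604886573
0.0 321 [ -6.5 -19.7   0.1] [ 6.6 19.7  8. ]
0.008 250 [ -6.6 -18.4   8. ] [ 6.8 18.6 16. ]
0.016 261 [ -5.2 -17.3  16. ] [ 6.7 15.9 24. ]
0.024 572 [ -6.7 -18.5  24. ] [ 6.6 16.7 32. ]
0.032 87 [  2.7 -18.7  32. ] [ 6.7 17.1 39.9]
0.04 87 [  3.1 -13.6  40. ] [ 4.  11.6 47.7]
0.048 85 [  0.9 -13.3  48.3] [ 4.  10.7 55.8]
0.056 96 [ -0.6 -13.6  56.1] [ 4.3 10.3 64. ]
0.064 60 [  2.2 -13.2  64.1] [ 4.2  9.7 72. ]
0.072 76 [ -3.9 -12.9  72. ] [ 4.2  9.3 79.7]
0.08 66 [ -3.4 -12.   80.4] [ 4.2  8.  87.9]
0.088 33 [ -4.2 -11.3  88. ] [ 4.   7.4 91.9]
expected tips px [[276.40404552 202.86930962]] [[[276.4, 202.9]], [[291.4, 202.9]], [[283.8, 228.5]]]
```

View pics/tp.png

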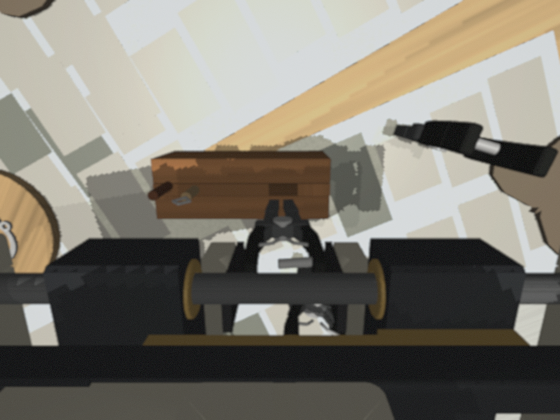

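The pliers are out. The jaws show near (283,205) and the block's slot is empty. The tips lean about 2 mm towards tool -y, a tilt of 0.02 rad. I'll raise them clear of the clay tools and go to the bat, squaring the pliers on the way.

>>> {"fn": "move_arm", "kwargs": {"moves": [4.0,0,0,-3.0,0,0,0,4.0,-0.3,-2.0,-0.5,0,0,0,4.0,-0.6,-3.8,0,0,0,0,4.0,-0.7,-4.6,0,0,0,0,4.0,-0.7,-4.6,0,0,0,0,4.0,-0.7,-4.6,0,0,0,0,4.0,-0.7,-4.6,0,0,0,0,4.0,-0.7,-4.4,0,0,0,0]}}

```text
clock: 6.35
tool_pos: [0.536, -0.0537, 0.2442]
orientation: [179.9, 0.1, -26.0]
force: [0.1, -0.3, -0.8]
opening: 0.0396
gripper_force: 8.5
```

>>> {"fn": "move_arm", "kwargs": {"moves": [4.0,-0.5,-3.0,0,0,0,0,4.0,-0.3,-1.2,0,0,0,0.1,4.0,0,0,1.0,0,0,0.11,4.0,0,0,2.0,0,0,0.11,4.0,0,0,2.0,0,0,0.106,4.0,0,0,2.0,-0.019,0,0,4.0,0,0,0.5,0,0,0,4.0,0,0,0,0,0,0]}}

```text
clock: 7.15
tool_pos: [0.547, -0.0146, 0.1691]
orientation: [178.7, 0.1, -50.3]
force: [-0.5, -0.9, -0.9]
opening: 0.0399
gripper_force: 8.5
```

```bash
python3 tips.py tp2; sed -e 's/w_ring/w_ring2/;s/range(4)/range(1)/' ring.py > r2.py; python3 r2.py
```

```text
[ 0.54821488 -0.01439066  0.17134421] [ 1.78969811e+02 -3.94664669e-02 -5.03990071e+01] 0.04029229515264456 8.533078809559811 0.48658671261423053
0.0 309 [ -5.9 -19.6   0. ] [ 6.5 19.9  8. ]
0.008 248 [ -6.4 -19.2   8. ] [ 6.5 18.8 16. ]
0.016 219 [ -4.6 -17.1  16.1] [ 6.4 16.6 23.9]
0.024 617 [ -6.7 -18.2  24. ] [ 6.4 17.6 32. ]
0.032 111 [  3.2 -18.   32. ] [ 6.3 17.2 39.9]
0.04 75 [  2.7 -13.2  40.7] [ 3.6 11.9 47.9]
0.048 92 [  2.8 -13.   48. ] [ 3.8 11.5 56. ]
0.056 93 [ -0.7 -13.4  56.1] [ 3.9 10.7 63.9]
0.064 66 [  2.3 -12.9  64. ] [ 3.9 10.1 71.8]
0.072 76 [ -4.7 -12.6  72.3] [ 3.9  9.5 80. ]
0.08 57 [ -4.1 -11.6  80.1] [ 3.8  8.4 88. ]
0.088 46 [ -4.7 -11.7  88. ] [ 3.7  7.7 93.4]
expected tips px [[275.98647416 202.70955743]] [[[276.0, 202.7]], [[291.1, 202.7]], [[283.4, 228.6]]]
[ 0.54819346 -0.01436669  0.17149356] [ 1.78991604e+02 -4.23781049e-02 -5.04176309e+01] 0.3683441987110519
[281.53426791 198.11370717] [258 181  49  39 642]
z med 0.01753543798747481
contour 165 -1 ((535.453369140625, 0.89286869764328), 27.229637145996094) 607.7916735829931 [539.57168686  -4.31082433]
contour 12 0 ((542.3545532226562, -18.53048324584961), 2.7173821926116943) 16.265521171095315 [542.35029928 -18.18479773]
contour 13 0 ((552.0958862304688, -10.592218399047852), 2.7509450912475586) 18.760573289880995 [552.04889698 -10.53655219]
crop origin 248 171 (59, 69, 3)
```

View pics/tp2.png

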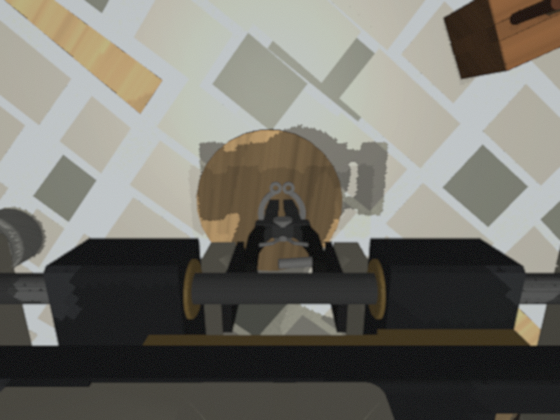

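The rings' holes re-measure to within 0.4 mm of the first view; they show at (276,188) and (288,188), with the jaws at (283,215). Shift to centre the tips, and descend to 5 mm above the ring.

>>> {"fn": "move_arm", "kwargs": {"moves": [4.0,-0.05,0.1,1.2,0,0,0.01,4.0,0,0,1.5,0,0,0,4.0,0,0,1.5,0,0,0,4.0,0,0,0.9,0,0,0,4.0,0,0,0.1,0,0,0,4.0,0,0,0,0,0,0,4.0,0,0,0,0,0,0]}}

```text
clock: 8.05
tool_pos: [0.5462, -0.0152, 0.1193]
orientation: [179.0, -0.0, -51.0]
force: [0.3, -0.2, -0.7]
opening: 0.0401
gripper_force: 8.5
```

```bash
python3 tips.py tp3; sed -e 's/w_ring/w_ring3/;s/range(4)/range(1)/' ring.py > r2.py; python3 r2.py
python3 - <<'E'
from h import *
z=np.load("tp3.npz"); p=z["p"]; ps,ds,ms=snap("side"); pc,dc,mc=snap("scene")
X=np.array([.547,-.014,.022]); f=lambda p,u,v,r:cv2.resize(p[int(v)-r*3//4:int(v)+r*3//4,int(u)-r:int(u)+r],(400,300),interpolation=cv2.INTER_CUBIC)
us=proj(X,ms)[0];uc=proj(X,mc)[0];print(us,uc)
T=vision.camera_model("wrist");uw=proj(X,T)[0];print(uw)
C=np.vstack([np.hstack([f(p,*uw,32),f(p,*uw,80)]),np.hstack([f(ps,*us,28),f(pc,*uc,28)])])
cv2.imwrite("pics/c3.png",np.clip(C*1.4,0,255).astype(np.uint8)[...,::-1])
E
```

```text
[ 0.54613828 -0.01519971  0.1192099 ] [ 1.78972011e+02 -3.77598494e-02 -5.10355260e+01] 0.03974579859603866 8.532009782502428 0.1964633656838896
0.0 314 [ -6.  -19.8   0. ] [ 6.5 19.8  8. ]
0.008 250 [ -6.6 -18.9   8. ] [ 6.6 18.2 16. ]
0.016 228 [ -4.9 -16.7  16. ] [ 6.6 15.9 24. ]
0.024 598 [ -6.9 -18.6  24. ] [ 6.4 17.3 32. ]
0.032 102 [  2.8 -18.1  32. ] [ 6.4 17.1 39.6]
0.04 86 [  2.7 -13.2  40.1] [ 3.7 11.6 47.8]
0.048 84 [  1.  -13.2  48. ] [ 3.8 10.7 55.8]
0.056 91 [ -0.2 -13.6  56.3] [ 4.  10.4 64. ]
0.064 67 [  1.7 -13.2  64.1] [ 4.   9.8 71.7]
0.072 76 [ -4.4 -12.9  72.3] [ 3.9  9.3 79.7]
0.08 60 [ -4.2 -12.   80.1] [ 4.   8.1 88. ]
0.088 42 [ -4.3 -11.3  88. ] [ 3.8  7.5 92.5]
0.096 5 [-15.4 -23.9  99.3] [  4.   15.5 100. ]
expected tips px [[276.33589559 202.72279208]] [[[276.3, 202.7]], [[291.4, 202.7]], [[283.7, 228.5]]]
[ 0.54603684 -0.01521932  0.1190928 ] [ 1.78961022e+02 -3.20607088e-02 -5.10358945e+01] 0.204095495927551
[281.7201087  251.76358696] [261 243  43  17 368]
z med 0.017480999632667804
contour 97 -1 ((518.084716796875, 19.209739685058594), 18.607046127319336) 268.42079317330354 [517.27929547  20.91915632]
crop origin 251 233 (37, 63, 3)
[279.8298848  212.68705103] [282.22542755 222.81042676]
[279.66062092 201.86670436]
```

View pics/c3.png

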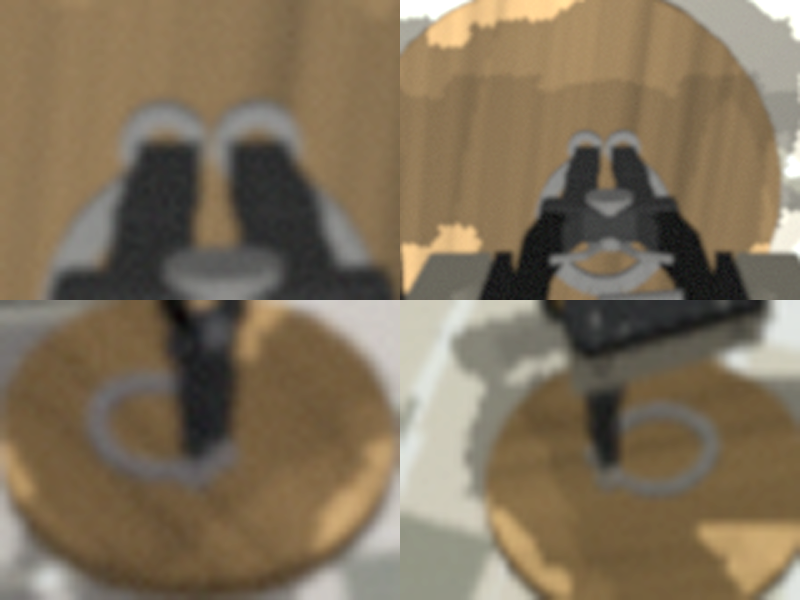

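The tips hover over the two lugs: the jaws show in the top-left crop at x 165 and 263, the lugs at 163 and 258. The remaining offset is about 0.8 mm along tool y. Correct it and lower.

>>> {"fn": "move_arm", "kwargs": {"moves": [4.0,0.02,-0.08,0,0,0,0,4.0,0,0,0,0,0,0,4.0,0,0,0.3,0,0,0,4.0,0,0,0.2,0,0,0,4.0,0,0,0.15,0,0,0,4.0,0,0,0,0,0,0,4.0,0,0,0,0,0,0]}}

```text
clock: 9.05
tool_pos: [0.5464, -0.0151, 0.112]
orientation: [178.9, -0.0, -51.0]
force: [0.4, -0.6, -1.4]
opening: 0.04
gripper_force: 8.5
```

>>> {"fn": "move_arm", "kwargs": {"moves": [4.0,0,0,0.1,0,0,0,4.0,0,0,0.05,0,0,0,4.0,0,0,0,0,0,0]}}

```text
clock: 9.35
tool_pos: [0.5464, -0.0151, 0.1106]
orientation: [178.9, -0.0, -51.0]
force: [0.4, -0.0, -1.3]
opening: 0.0404
gripper_force: 8.6
```

>>> {"fn": "move_arm", "kwargs": {"moves": [4.0,0,0,0.05,0,0,0,4.0,0,0,0,0,0,0]}}

```text
clock: 9.55
tool_pos: [0.5466, -0.0151, 0.1104]
orientation: [178.9, -0.0, -51.0]
force: [-0.3, -1.0, 1.8]
opening: 0.0406
gripper_force: 8.7
```

>>> {"fn": "move_arm", "kwargs": {"moves": [4.0,0,0,0.05,0,0,0,4.0,0,0,0,0,0,0]}}

```text
clock: 9.75
tool_pos: [0.5468, -0.0152, 0.1102]
orientation: [179.0, -0.1, -51.0]
force: [-0.8, -0.5, 5.1]
opening: 0.0404
gripper_force: 9.0
```

Contact came at TCP z 0.1104, exactly where the shoulders should reach the lugs. Squeeze now.

>>> {"fn": "move_arm", "kwargs": {"moves": [3.8,0,0,-0.03,0,0,0,3.6,0,0,0,0,0,0,3.4,0,0,0,0,0,0,3.2,0,0,0,0,0,0,3.0,0,0,0,0,0,0,3.0,0,0,0,0,0,0,3.0,0,0,0,0,0,0]}}

```text
clock: 10.45
tool_pos: [0.5483, -0.0144, 0.1111]
orientation: [179.1, -0.1, -51.0]
force: [2.4, 0.7, 7.2]
opening: 0.0304
gripper_force: 16.5
```

>>> {"fn": "move_arm", "kwargs": {"moves": [2.6,0,0,0,0,0,0,2.6,0,0,0,0,0,0,2.6,0,0,0,0,0,0]}}

```text
clock: 10.75
tool_pos: [0.5484, -0.0144, 0.1112]
orientation: [179.1, -0.1, -51.0]
force: [1.8, 2.2, 7.9]
opening: 0.0262
gripper_force: 18.7
```

```bash
python3 tips.py tp4 | head -20
python3 - <<'E'
from h import *
z=np.load("tp4.npz"); p=z["p"]; ps,ds,ms=snap("side"); pc,dc,mc=snap("scene")
X=np.array([.542,-.008,.022]); f=lambda p,u,v,r:cv2.resize(p[int(v)-r*3//4:int(v)+r*3//4,int(u)-r:int(u)+r],(400,300),interpolation=cv2.INTER_CUBIC)
us=proj(X,ms)[0];uc=proj(X,mc)[0]
uw=proj(X,vision.camera_model("wrist"))[0];print(uw)
C=np.vstack([np.hstack([f(p,*uw,40),f(p,*uw,80)]),np.hstack([f(ps,*us,28),f(pc,*uc,28)])])
cv2.imwrite("pics/c4.png",np.clip(C*1.4,0,255).astype(np.uint8)[...,::-1])
E
```

```text
[ 0.54842624 -0.01441795  0.1112113 ] [ 1.79135654e+02 -1.24060819e-01 -5.09986098e+01] 0.025982184339478197 18.828822509385645 0.0919456299982237
0.0 209 [ -4.  -16.8   0.1] [ 6.6 15.5  8. ]
0.008 168 [ -5.4 -17.    8.1] [ 6.4 14.8 16. ]
0.016 170 [ -5.1 -16.   16. ] [ 6.1 14.  24. ]
0.024 585 [ -7.7 -19.6  24.2] [ 5.9 16.4 32. ]
0.032 132 [ -7.1 -19.4  32.1] [ 5.9 15.3 39.2]
0.04 65 [  2.2 -16.3  41.2] [ 3.2 11.2 47.7]
0.048 88 [ -0.8 -17.4  48.3] [ 3.1 11.6 56. ]
0.056 99 [ -3.  -18.9  56. ] [ 3.1 12.7 63.7]
0.064 63 [  2.3 -19.6  64. ] [ 3.3 12.3 71.8]
0.072 58 [  0.8 -20.9  72.3] [ 3.2 12.7 79.9]
0.08 51 [ -3.  -21.7  80. ] [ 2.9 12.8 87.8]
0.088 398 [-29.9 -29.9  88.1] [30.  25.2 96. ]
0.096 3201 [-29.7 -30.   96. ] [29.9 30.  99.8]
expected tips px [[276.26126027 202.69253024]] [[[276.3, 202.7]], [[291.3, 202.7]], [[283.6, 228.5]]]
[283.3266463  214.75611949]
```

View pics/c4.png

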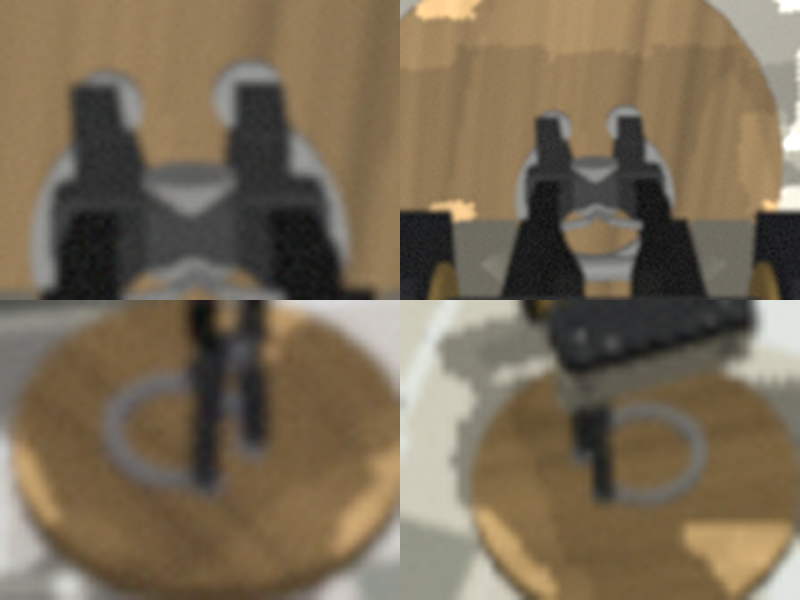

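The picture shows the ring spreading: the lugs sit under both jaws at crop (105,95) and (250,90), each hooked on its inner side. Keep squeezing to the stop.

>>> {"fn": "move_arm", "kwargs": {"moves": [2.2,0,0,0,0,0,0,2.2,0,0,0,0,0,0,1.8,0,0,0,0,0,0,1.8,0,0,0,0,0,0,1.8,0,0,0,0,0,0]}}

```text
clock: 11.5
tool_pos: [0.5485, -0.0144, 0.1112]
orientation: [179.1, -0.1, -51.0]
force: [2.1, 0.7, 7.9]
opening: 0.0232
gripper_force: 30.4
```

Grip 30.4 N: at the stop. Lift gently.

>>> {"fn": "move_arm", "kwargs": {"moves": [1.8,0,0,-0.05,0,0,0,1.8,0,0,-0.1,0,0,0,1.8,0,0,-0.2,0,0,0,1.8,0,0,-0.6,0,0,0,1.8,0,0,-1.0,0,0,0,1.8,0,0,-1.0,0,0,0,1.8,0,0,-0.5,0,0,0,1.8,0,0,0,0,0,0]}}

```text
clock: 12.3
tool_pos: [0.5475, -0.0145, 0.1456]
orientation: [179.0, -0.1, -51.0]
force: [0.2, -0.1, -1.0]
opening: 0.0237
gripper_force: 29.8
```

```bash
python3 tips.py tp5 | head -15
cat > hang.py <<'E'
from h import *
import sys
from scipy.spatial.transform import Rotation as R
n=sys.argv[1]
o=ctrl.get_obs(); t=o["tool_pos"]; Rt=R.from_euler("xyz",o["orientation"],degrees=True).as_matrix()
out=[]
C=t+Rt@np.array([-.02,-.003,.095]) 
for c,r in(("wrist",55),("side",30),("scene",30)):
    p,d,m=snap(c); np.savez(f"{n}_{c}.npz",p=p,d=d,T=m["cam_to_world"]); u,v=proj(C,m)[0]; print(c,u,v)
    x0=int(np.clip(u-r,0,560-2*r)); y0=int(np.clip(v-r*3//4,0,420-2*(r*3//4))); out.append(cv2.resize(p[y0:y0+2*(r*3//4),x0:x0+2*r],(400,300),interpolation=cv2.INTER_CUBIC))
    P=cloud(d,m); hsv=cv2.cvtColor(p,cv2.COLOR_RGB2HSV)
    k=(np.abs(P-C)<[.045,.045,.014]).all(-1)&(hsv[...,1]<60)&(hsv[...,2]>75)
    q=P[k]; print(" ring pts",len(q), q.mean(0).round(4) if len(q) else "")
    if len(q)>20:
        A=np.c_[q[:,:2]-q[:,:2].mean(0),np.ones(len(q))]; s=np.linalg.lstsq(A,q[:,2],rcond=None)[0]; print(" plane",s.round(4),"std",(q[:,2]-A@s).std().round(4),"z",q[:,2].min().round(4),q[:,2].max().round(4),cv2.minEnclosingCircle((q[:,:2]*1000).astype(np.float32)))
out.append(out[0]*0)
I=np.vstack([np.hstack(out[:2]),np.hstack(out[2:])]); cv2.imwrite(f"pics/{n}.png",np.clip(I*1.4,0,255).astype(np.uint8)[...,::-1])
E
python3 hang.py h1
```

```text
[ 0.54658164 -0.01465181  0.14415594] [ 1.78899122e+02  5.65490471e-03 -5.10445092e+01] 0.024025795115648806 29.845323767513037 0.2351725789625602
0.0 191 [ -1.3 -15.7   0.1] [ 6.6 15.   8. ]
0.008 154 [ -3.2 -16.7   8. ] [ 6.7 15.  16. ]
0.016 161 [ -4.4 -15.5  16. ] [ 6.6 13.4 24. ]
0.024 596 [ -6.9 -19.2  24.1] [ 6.7 16.2 32. ]
0.032 138 [  3.  -19.4  32. ] [ 6.6 15.7 39.4]
0.04 76 [  2.1 -16.5  41.3] [ 3.9 12.5 47.8]
0.048 85 [  0.4 -17.8  48.3] [ 3.9 12.9 56. ]
0.056 101 [ -2. -19.  56.] [ 4.3 13.9 64. ]
0.064 69 [  2.9 -20.4  64. ] [ 4.3 14.1 71.9]
0.072 58 [ -3.4 -21.1  72.2] [ 4.2 14.  79.9]
0.08 54 [  3.4 -21.5  80.6] [ 4.3 14.4 88. ]
0.088 322 [-29.9 -29.7  88.2] [ 5.7 23.8 95.9]
0.096 10 [-16.6 -18.3  96. ] [ 4.9 22.1 98.1]
expected tips px [[276.50187662 202.70815088]] [[[276.5, 202.7]], [[291.5, 202.7]], [[283.9, 228.5]]]
wrist 280.2542226409001 224.95990160544338
 ring pts 365 [0.5404 0.0029 0.0502]
 plane [ 0.0259 -0.0118  0.0502] std 0.0012 z 0.0456 0.0588 ((534.9217529296875, 2.202289342880249), 29.428569793701172)
side 274.5918148398275 201.55779571410238
 ring pts 37 [0.516  0.0137 0.0525]
 plane [-0.034   0.0182  0.0525] std 0.0018 z 0.0484 0.0572 ((530.6524658203125, 9.916565895080566), 27.155704498291016)
scene 288.05368082124016 216.3463046714382
 ring pts 37 [0.5284 0.0179 0.0494]
 plane [-0.0249 -0.0229  0.0494] std 0.0024 z 0.0443 0.0552 ((531.7762451171875, 9.074963569641113), 26.95318031311035)
```

View pics/h1.png

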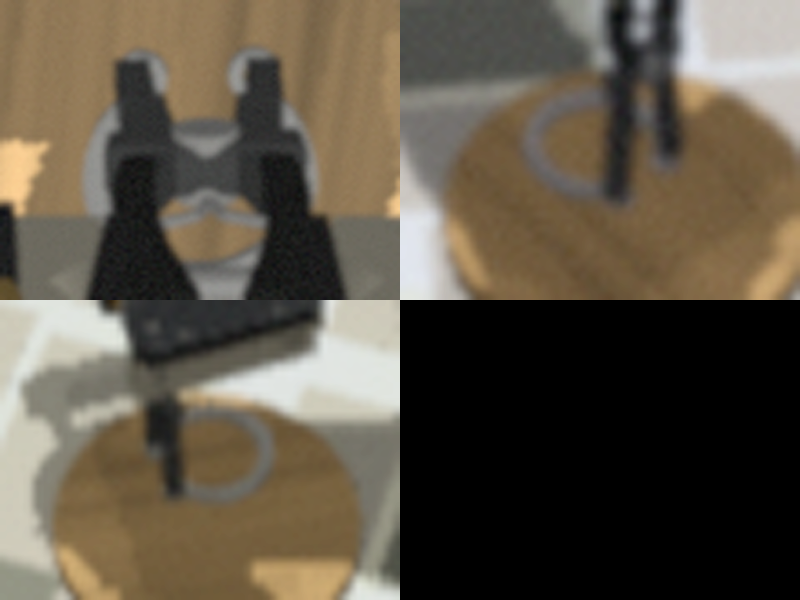

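The ring hangs spread and about level on both pins: wrist crop with the lugs at (145,75) and (250,75), side crop with the ring joined to both jaws. That was my last picture, so I go on by numbers. I'll carry the ring up and over the axle, removing the remaining 1° of tilt.

>>> {"fn": "move_arm", "kwargs": {"moves": [1.8,0,0,-1.0,0,0,0,1.8,0,0,-2.5,0,0,0,1.8,0,0,-2.5,0,0,0,1.8,-1.2,-0.4,-1.5,0,0,0,1.8,-2.4,-0.8,0,0,0,0,1.8,-3.2,-1.05,0,0,0,0,1.8,-3.6,-1.2,0,0,0,0,1.8,-3.6,-1.2,0,0,0,0]}}

```text
clock: 13.4
tool_pos: [0.4956, 0.1254, 0.2193]
orientation: [179.0, -0.0, -51.1]
force: [0.5, 0.2, -3.1]
opening: 0.0237
gripper_force: 29.8
```

>>> {"fn": "move_arm", "kwargs": {"moves": [1.8,-3.6,-1.2,0,0,0,0,1.8,-3.6,-1.2,0,0,0,0,1.8,-3.2,-1.05,0,0,0,0,1.8,-2.2,-0.7,0,0,0,0,1.8,-1.2,-0.4,0,-0.017,0,0,1.8,-0.85,-0.25,0,0,0,0,1.8,0,0,0,0,0,0,1.8,0,0,0,0,0,0]}}

```text
clock: 14.2
tool_pos: [0.4414, 0.2679, 0.2174]
orientation: [177.9, -0.0, -51.1]
force: [0.1, -0.6, -1.2]
opening: 0.0233
gripper_force: 29.8
```

```bash
python3 tips.py tp6 | head -15; python3 hang.py h2
python3 - <<'E'
from h import *
z=np.load("h2_wrist.npz"); m=vision.camera_model("wrist"); P=cloud(z["d"],m); hsv=cv2.cvtColor(z["p"],cv2.COLOR_RGB2HSV)
q=P.reshape(-1,3); a=np.hypot(q[:,0]-.4252,q[:,1]-.286)<.024
for lo,hi in((.09,.1),): 
    t=q[a&(q[:,2]>lo)&(q[:,2]<hi)]; print("axle top",len(t),np.median(t[:,2]) if len(t) else 0, (t[:,:2].min(0),t[:,:2].max(0)) if len(t) else 0)
k=(np.hypot(P[...,0]-.4252,P[...,1]-.286)<.05)&(P[...,2]>.105)&(P[...,2]<.135)
v=hsv[...,2][k]; print("pts",k.sum(),np.percentile(v,[5,25,50,75,95]),np.percentile(hsv[...,1][k],[5,50,95]))
ys,xs=np.nonzero(k)
for y in range(ys.min(),ys.max()+1,2):
    print(y,"".join("." if not k[y,x] else ("#" if hsv[y,x,2]>85 else "o") for x in range(xs.min(),xs.max()+1)))
print(xs.min())
E
```

```text
[0.44151596 0.26761178 0.21750903] [ 1.77934716e+02 -1.41442215e-02 -5.10980665e+01] 0.02311589644051391 29.84758334700018 0.13381384821684403
0.0 190 [ -1.3 -15.6   0.4] [ 6.7 15.1  8. ]
0.008 152 [ -3.2 -16.5   8. ] [ 6.5 14.7 15.8]
0.016 168 [ -4.2 -15.5  16.2] [ 6.4 15.3 24. ]
0.024 588 [ -6.8 -19.1  24.1] [ 6.7 16.3 32. ]
0.032 145 [  2.7 -19.4  32. ] [ 6.7 15.8 39.4]
0.04 76 [  2.3 -16.3  42. ] [ 3.9 12.6 47.8]
0.048 89 [  0.3 -17.6  48. ] [ 4.  13.  55.9]
0.056 97 [ -2.  -18.8  56.3] [ 4.2 14.2 64. ]
0.064 73 [  3.2 -20.3  64. ] [ 4.2 13.8 72. ]
0.072 58 [ -3.8 -20.9  72.3] [ 4.3 14.1 79.9]
0.08 53 [  3.5 -21.4  80.1] [ 4.1 14.7 87.8]
0.088 326 [-29.8 -29.5  88. ] [ 5.4 24.  96. ]
0.096 13 [-18.9 -28.8  96.2] [ 5.6 22.2 98.5]
expected tips px [[276.2651073  202.74550713]] [[[276.3, 202.7]], [[291.3, 202.7]], [[283.6, 228.6]]]
wrist 280.31710807991226 224.9695994788542
 ring pts 375 [0.4359 0.2832 0.1235]
 plane [-0.0048 -0.0075  0.1235] std 0.0012 z 0.1197 0.1317 ((428.7679443359375, 283.4201965332031), 29.43459129333496)
side 227.68600180527187 116.5905760633486
 ring pts 72 
[... 1960 characters left out ...]
 .######o.......................................................o.
239 .######o.......................................................o.
241 ..####...........................................................
243 .....o...........................................................
245 .................................................................
247 .................................................................
249 ...............................................oo................
251 ............................................ooooo................
253 .....................................oooooo####o.................
255 ............................ooooooooooo#######o..................
248
```

```bash
cat > fit.py <<'E'
from h import *
import sys
from scipy.optimize import least_squares
n=sys.argv[1]; zt=float(sys.argv[2]); c0=np.array([float(sys.argv[3]),float(sys.argv[4])])
def circ(X,r=None):
    f=(lambda s:np.hypot(X[:,0]-s[0],X[:,1]-s[1])-s[2]) if r is None else (lambda s:np.hypot(X[:,0]-s[0],X[:,1]-s[1])-r)
    s=least_squares(f,[*c0,.027][:3 if r is None else 2],loss="soft_l1",f_scale=.0007); return s.x*1000,(np.abs(f(s.x)).mean()*1000).round(2)
for c in("wrist","side","scene"):
    z=np.load(f"{n}_{c}.npz"); m=dict(vision.camera_model(c)); m["cam_to_world"]=z["T"]; P=cloud(z["d"],m); v=z["p"].max(-1)
    k=(np.hypot(P[...,0]-c0[0],P[...,1]-c0[1])<.042)&(np.abs(P[...,2]-zt)<(.006 if c=="wrist" else .010))&(v>78)
    ys,xs=np.nonzero(k); X=onplane(np.c_[xs,ys],zt,m)[:,:2]; D=X-c0; r=np.hypot(*D.T); th=np.degrees(np.arctan2(D[:,1],D[:,0]))
    use=(np.abs((th+51+180)%360-180)>50)&(r>.019)&(r<.033)   # away from the lugs
    o=[];i=[]
    for a in range(-180,180,6):
        b=use&(th>=a)&(th<a+6)
        if b.sum()>=2: o.append(X[b][np.argmax(r[b])]); i.append(X[b][np.argmin(r[b])])
    o,i=np.array(o),np.array(i); print(c,"mid-band",circ(X[use])); 
    if len(o)>5: print("  outer",len(o),circ(o),"inner",circ(i))
E
python3 fit.py h2 .1235 .4265 .2855; python3 fit.py h2 .125 .4265 .2855|grep -v wrist
```

```text
wrist mid-band (array([426.53812405, 285.4676098 ,  25.16710622]), np.float64(1.05))
  outer 24 (array([426.70857231, 286.12588493,  26.55108579]), np.float64(0.65)) inner (array([426.19140042, 284.65233658,  23.80709433]), np.float64(0.6))
side mid-band (array([424.7880426 , 289.82865987,  24.3269609 ]), np.float64(2.55))
  outer 17 (array([427.71095548, 288.68555614,  28.94479048]), np.float64(1.11)) inner (array([425.33867478, 289.34745703,  22.2528439 ]), np.float64(1.13))
scene mid-band (array([424.03700102, 290.10729851,  22.86080063]), np.float64(2.03))
  outer 7 (array([426.95195957, 287.18949763,  27.57884499]), np.float64(0.7)) inner (array([436.10722693, 281.70754431,  30.78454158]), np.float64(1.34))
  outer 24 (array([427.11867111, 285.62405717,  26.35655919]), np.float64(0.59)) inner (array([426.62529884, 284.11993949,  23.81463357]), np.float64(0.53))
side mid-band (array([424.05196541, 289.2933761 ,  23.88323142]), np.float64(2.59))
  outer 17 (array([426.0744648 , 288.55515418,  27.96102993]), np.float64(1.24)) inner (array([425.82419967, 288.05507397,  22.15229534]), np.float64(1.23))
scene mid-band (array([424.79797281, 289.96588898,  22.87953874]), np.float64(1.61))
  outer 8 (array([424.47753215, 290.01324296,  23.96202457]), np.float64(0.65)) inner (array([424.97247387, 291.29217616,  20.06382891]), np.float64(0.91))
```

The ring is level within 0.5°. Its centre fits at (426.6,285.8), from both the circle fit and the jaw geometry, so it needs to move by (-1.4, +0.2) mm. Correct that and come down to just above the axle.

>>> {"fn": "move_arm", "kwargs": {"moves": [1.8,-0.1,0.1,0,0,0,0,1.8,0,0,0.6,0,0,0,1.8,0,0,0.8,0,0,0,1.8,0,0,0.5,0,0,0,1.8,0,0,0.2,0,0,0,1.8,0,0,0,0,0,0,1.8,0,0,0,0,0,0]}}

```text
clock: 15.2
tool_pos: [0.4394, 0.2682, 0.1966]
orientation: [177.9, -0.0, -51.0]
force: [0.1, 0.8, -1.1]
opening: 0.0232
gripper_force: 29.8
```

```bash
python3 hang.py h3; python3 -c "
from h import *
o=ctrl.get_obs();print(o['tool_pos'],o['orientation'],o['force'])"; python3 fit.py h3 .1022 .4252 .286
python3 - <<'E'
from h import *
z=np.load("h3_wrist.npz"); m=dict(vision.camera_model("wrist")); m["cam_to_world"]=z["T"]; P=cloud(z["d"],m); v=z["p"].max(-1)
k=(np.hypot(P[...,0]-.4252,P[...,1]-.286)<.05)&(P[...,2]>.06)&(P[...,2]<.115)
ys,xs=np.nonzero(k)
for y in range(ys.min(),ys.max()+1,2): print(y,"".join("." if not k[y,x] else chr(97+int((P[y,x,2]-.06)*500)) for x in range(xs.min(),xs.max()+1)))
E
```

```text
wrist 280.3091788805784 224.916296770851
 ring pts 660 [0.4316 0.2825 0.0992]
 plane [0.0399 0.0286 0.0992] std 0.0039 z 0.0886 0.1123 ((426.64337158203125, 284.1246643066406), 29.186176300048828)
side 227.5154985099894 122.49526142751361
 ring pts 68 [0.4172 0.2935 0.1039]
 plane [ 0.0223 -0.0518  0.1039] std 0.0038 z 0.0942 0.1134 ((425.1751708984375, 287.4070739746094), 31.856294631958008)
scene 386.4937556576075 204.5154082487611
 ring pts 56 [0.4201 0.2974 0.0974]
 plane [-0.0786  0.2477  0.0974] std 0.0033 z 0.092 0.1045 ((420.51739501953125, 292.53173828125), 24.535005569458008)
[0.43942653 0.26828068 0.19676754] [ 1.77965569e+02 -7.97935224e-03 -5.10332159e+01] [ 0.2501481  -1.09430851 -1.38198328]
wrist mid-band (array([424.31489178, 286.16073929,  25.13790595]), np.float64(1.07))
  outer 24 (array([424.46495205, 286.93861954,  26.43076908]), np.float64(0.65)) inner (array([424.01484051, 285.20153907,  23.86275768]), np.float64(0.58))
side mid-band (array([423.45355153, 290.1133729 ,  24.96460795]), np.float64(2.22))
  outer 11 (array([423.8727614 , 291.42965246,  27.0183156
[... 2447 characters left out ...]
38 ......vuvvvvv................rrs..............ssrs..................v....
240 ......uuvvvvv...............rsrsrr..............ssrr.....................
242 ..........u...........................rsrss..............................
244 ..........v.....................rsssrrrrrsrrrqqfgf.......................
246 ............................fffffqqqqqqqqgfgffgfffefff...................
248 .............................fffffffffgfeefffeffff...tu..................
250 ..............................ffffgffffffef.......tuuv...................
252 ..............................................ttuuvuv....................
254 .................................uututtutuutuuvvvvvvv....................
```

Over the axle: the ring centre fits at (424.4,286.2), so it needs (+0.8,-0.2) mm. Correct, then descend slowly past the chamfer, watching the force.

>>> {"fn": "move_arm", "kwargs": {"moves": [1.8,0.06,-0.05,0,0,0,0,1.8,0,0,0,0,0,0,1.8,0,0,0.2,0,0,0,1.8,0,0,0.2,0,0,0,1.8,0,0,0.1,0,0,0,1.8,0,0,0,0,0,0]}}

```text
clock: 15.95
tool_pos: [0.4398, 0.2677, 0.1912]
orientation: [177.9, -0.0, -51.0]
force: [-0.0, 0.1, -1.5]
opening: 0.0235
gripper_force: 29.8
```

>>> {"fn": "move_arm", "kwargs": {"moves": [1.8,0,0,0.15,0,0,0,1.8,0,0,0.15,0,0,0,1.8,0,0,0.1,0,0,0,1.8,0,0,0,0,0,0]}}

```text
clock: 16.35
tool_pos: [0.4397, 0.2677, 0.1873]
orientation: [177.9, -0.0, -51.0]
force: [-0.3, -0.1, -2.0]
opening: 0.0237
gripper_force: 29.8
```

>>> {"fn": "move_arm", "kwargs": {"moves": [1.8,0,0,0.1,0,0,0,1.8,0,0,0.1,0,0,0,1.8,0,0,0.1,0,0,0,1.8,0,0,0,0,0,0]}}

```text
clock: 16.75
tool_pos: [0.4396, 0.2676, 0.1843]
orientation: [177.9, -0.0, -51.0]
force: [0.2, -0.3, -1.9]
opening: 0.0231
gripper_force: 29.8
```

No contact, and the ring is about 9 mm below the axle's top. Check that it really surrounds the axle.

```bash
cat > z.py <<'E'
from h import *
import sys
n=sys.argv[1]; lo,hi=float(sys.argv[2]),float(sys.argv[3])
o=ctrl.get_obs(); print(o["tool_pos"],o["force"],o["gripper_force"])
z=np.load(f"{n}_wrist.npz"); m=dict(vision.camera_model("wrist")); m["cam_to_world"]=z["T"]; P=cloud(z["d"],m); v=z["p"].max(-1)
r=np.hypot(P[...,0]-.4252,P[...,1]-.286)
k=(r>.0215)&(r<.032)&(P[...,2]>lo)&(P[...,2]<hi)&(v>78)
q=P[k]; A=np.c_[q[:,:2]-[.4252,.286],np.ones(len(q))]; w=np.ones(len(q),bool)
for _ in range(4): s=np.linalg.lstsq(A[w],q[w,2],rcond=None)[0]; e=q[:,2]-A@s; w=np.abs(e)<.0012
print("ring top plane",w.sum(),s.round(4)); 
for a in range(-180,180,45):
    th=np.degrees(np.arctan2(q[:,1]-.286,q[:,0]-.4252)); b=(th>=a)&(th<a+45)
    if b.sum()>5: print(a,b.sum(),np.median(q[b,2]).round(4))
t=P[(r<.018)&(P[...,2]>.09)&(P[...,2]<.1)]; print("axle top",len(t),np.median(t[:,2]))
t=P[(r>.027)&(r<.033)&(P[...,2]>.067)&(P[...,2]<.074)]; print("bearing top(72)",len(t),np.median(t[:,2]) if len(t) else 0)
E
python3 hang.py h4 >/dev/null; python3 z.py h4 .08 .1; python3 fit.py h4 .0905 .4252 .286 | head -2
```

```text
[0.43970779 0.2676635  0.18452403] [-0.08215241  0.77257499 -0.64749128] 29.84786249231547
ring top plane 297 [ 0.0018 -0.0153  0.0904]
-180 25 0.0906
-135 28 0.0907
-90 50 0.0905
-45 46 0.0907
0 100 0.0903
45 58 0.0902
135 28 0.0903
axle top 262 0.09572762991922606
bearing top(72) 772 0.07102494042147356
wrist mid-band (array([425.73065612, 284.31231838,  24.72375884]), np.float64(1.61))
  outer 30 (array([425.98963037, 284.96030482,  25.93879003]), np.float64(1.5)) inner (array([426.59650983, 282.68421574,  23.17379009]), np.float64(1.09))
```

>>> {"fn": "move_arm", "kwargs": {"moves": [1.8,0,0,0.15,0,0,0,1.8,0,0,0.15,0,0,0,1.8,0,0,0.15,0,0,0,1.8,0,0,0.15,0,0,0,1.8,0,0,0.1,0,0,0,1.8,0,0,0,0,0,0,1.8,0,0,0,0,0,0]}}

```text
clock: 17.6
tool_pos: [0.4395, 0.2675, 0.1775]
orientation: [177.9, -0.0, -51.0]
force: [0.5, 1.3, -1.7]
opening: 0.0233
gripper_force: 29.8
```

>>> {"fn": "move_arm", "kwargs": {"moves": [1.8,0,0,0.1,0,0,0,1.8,0,0,0.1,0,0,0,1.8,0,0,0.05,0,0,0,1.8,0,0,0,0,0,0,1.8,0,0,0,0,0,0]}}

```text
clock: 18.1
tool_pos: [0.4395, 0.2675, 0.175]
orientation: [177.9, -0.0, -51.0]
force: [0.2, 0.3, -1.4]
opening: 0.0236
gripper_force: 29.8
```

```bash
python3 hang.py h5 >/dev/null; python3 z.py h5 .0755 .084; python3 tips.py tp7 | sed -n '5p;13,14p'
```

```text
[0.43948338 0.26750891 0.17505564] [-0.28335559 -0.0339322  -0.49338086] 29.847947554662824
ring top plane 288 [-0.0015 -0.0152  0.0812]
-180 27 0.0815
-135 29 0.0816
-90 54 0.0815
-45 48 0.0811
0 100 0.0809
45 58 0.0809
135 11 0.081
axle top 309 0.09576287132818617
bearing top(72) 765 0.07092350871705955
0.024 598 [ -7. -19.  24.] [ 6.4 16.3 32. ]
0.088 374 [-29.9 -29.5  88. ] [ 5.3 24.  96. ]
0.096 26 [-16.6 -28.7  96.1] [  5.5  22.3 100. ]
```

>>> {"fn": "move_arm", "kwargs": {"moves": [1.8,0,0,0.1,0,0,0,1.8,0,0,0.1,0,0,0,1.8,0,0,0,0,0,0,1.8,0,0,0,0,0,0]}}

```text
clock: 18.8
tool_pos: [0.4394, 0.2674, 0.173]
orientation: [177.9, -0.0, -51.0]
force: [1.1, 0.1, -1.1]
opening: 0.0233
gripper_force: 29.8
```

```bash
for i in 1 2; do python3 hang.py h6 >/dev/null; python3 z.py h6 .0755 .084;done
python3 - <<'E'
# outer edge of ring vs bearing/washer, from saturation-free depth step: ring pts z>.0765, r>.021 ; lateral centre by outermost points
from h import *
z=np.load("h6_wrist.npz"); m=dict(vision.camera_model("wrist")); m["cam_to_world"]=z["T"]; P=cloud(z["d"],m); v=z["p"].max(-1)
r=np.hypot(P[...,0]-.4252,P[...,1]-.286); k=(r>.0225)&(r<.032)&(np.abs(P[...,2]-.079)<.0025)&(v>78); q=P[k][:,:2]
from scipy.optimize import least_squares
th=np.degrees(np.arctan2(q[:,1]-.286,q[:,0]-.4252)); rel=np.abs((th+51+180)%360-180); q=q[rel>45];th=th[rel>45]
for lab in("outer","all"):
    X=q if lab=="all" else np.array([q[(th>=a)&(th<a+6)][np.argmax(np.hypot(*(q[(th>=a)&(th<a+6)]-[.4252,.286]).T))] for a in range(-180,180,6) if ((th>=a)&(th<a+6)).sum()>1])
    s=least_squares(lambda s:np.hypot(*(X-s[:2]).T)-s[2],[.4252,.286,.026],loss="soft_l1",f_scale=.0007); print(lab,len(X),s.x*1000)
o=ctrl.get_obs();print(o["force"],o["opening"],np.abs(o["qvel"]).max())
E
```

```text
[0.43938624 0.26743175 0.17302924] [ 1.49932171 -0.14718028 -0.94295835] 29.847749224863946
ring top plane 283 [-0.0067 -0.0132  0.0791]
-180 26 0.0795
-135 27 0.0798
-90 53 0.0793
-45 50 0.0792
0 100 0.0789
45 56 0.0788
axle top 310 0.09578118708060882
bearing top(72) 770 0.07097492546833267
[0.43939715 0.26742321 0.17302065] [ 0.25546594  0.2908479  -1.1729637 ] 29.848317140713334
ring top plane 277 [-0.0024 -0.0123  0.0792]
-180 25 0.0793
-135 26 0.0796
-90 55 0.0793
-45 49 0.0792
0 100 0.0791
45 58 0.0788
axle top 312 0.09581697547088619
bearing top(72) 774 0.07099362151978605
outer 23 [423.57221047 287.16056395  26.77382547]
all 193 [423.46717998 286.42731951  25.64785413]
[ 0.25546594  0.2908479  -1.1729637 ] 0.023604948907699232 0.10877425035160825
```

The underside sits at about 76.3 mm (target 75–77.25), level, with no contact force. One last small centring nudge, then check again.

>>> {"fn": "move_arm", "kwargs": {"moves": [1.8,0.05,-0.04,0,0,0,0,1.8,0,0,0,0,0,0,1.8,0,0,0,0,0,0,1.8,0,0,0,0,0,0]}}

```text
clock: 19.5
tool_pos: [0.44, 0.2673, 0.173]
orientation: [177.9, -0.0, -51.0]
force: [0.9, -0.2, -1.9]
opening: 0.0236
gripper_force: 29.8
```

```bash
python3 hang.py h7 >/dev/null; python3 z.py h7 .0755 .084
python3 - <<'E'
from h import *
from scipy.optimize import least_squares
z=np.load("h7_wrist.npz"); m=dict(vision.camera_model("wrist")); m["cam_to_world"]=z["T"]; P=cloud(z["d"],m); v=z["p"].max(-1)
r=np.hypot(P[...,0]-.4252,P[...,1]-.286); k=(r>.0225)&(r<.032)&(np.abs(P[...,2]-.079)<.0025)&(v>78); q=P[k][:,:2]
th=np.degrees(np.arctan2(q[:,1]-.286,q[:,0]-.4252)); X=q[np.abs((th+51+180)%360-180)>45]
s=least_squares(lambda s:np.hypot(*(X-s[:2]).T)-s[2],[.4252,.286,.026],loss="soft_l1",f_scale=.0007); print(s.x*1000)
b=P[(r<.036)&(np.abs(P[...,2]-.071)<.0015)]; print("bearing centre",cv2.minEnclosingCircle((b[:,:2]*1000).astype(np.float32)))
o=ctrl.get_obs();print(o["force"],o["moment"],np.abs(o["qvel"]).max())
E
```

```text
[0.44000125 0.2672938  0.1730189 ] [ 0.24354858  0.56522709 -1.95328939] 29.847724875435233
ring top plane 275 [-0.0024 -0.0184  0.0791]
-180 18 0.0793
-135 28 0.0796
-90 52 0.0795
-45 46 0.0792
0 98 0.0787
45 56 0.0787
axle top 315 0.09574197357042213
bearing top(72) 761 0.07092656918731316
[423.90330667 286.40351286  25.57821612]
bearing centre ((425.17254638671875, 285.8938903808594), 33.75634002685547)
[ 0.24354858  0.56522709 -1.95328939] [ 0.07992552 -0.13674534  0.00653148] 0.09744554767944957
```

The ring centre is within about 1.3 mm of the axle, level to about 1°, at the right height and free of force. Handing in.

```bash
python3 -c "
from plant import ctrl; print(ctrl.close_job())"
```

```text
the job is handed in; nothing more can be done
None
```

I handed the job in at about 20 s, with the pliers still held squeezed (30 N) and the ring spread round the groove: underside about 76.3 mm up, about 1.3 mm off centre, about 1° off level, no washer contact felt; the hand-in returned no verdict.

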